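# Go / no-go check of a turned handle dowel

### The arm

A 7-joint arm with a two-finger parallel gripper is mounted at the origin on a cart in front of the work surface, level with it; the furniture and walls round the work are solid. World frame = base frame: x ahead of the robot, y to its left, z up, the work surface at z = 0. Lengths are in m, angles in rad, forces in N, time in s.
With the tool pointing down it reaches from about 0.4 to 0.85 m from the base axis. Payload 10.4 kg.
Tool frame: the origin (TCP) lies midway between the tips of the shut fingers; the grasp point (between the pads) lies 19 mm behind it; z points along the fingers, y is the line along which they close (so a half turn about z gives the same grasp; the last joint's range is limited). The gripper opens to 85 mm and grips with 20 to 120 N. Pads are 22 mm wide; open, the fingers measure 114 mm over their backs; the gripper's body (76 mm by 85 mm) begins 54 mm behind the grasp point. The pads swing forward as they close: fully open they stand 13 mm farther back than shut.
Start: joints at [-1.277, 0.332, -0.065, 1.46, 0.022, 1.35, -0.088], TCP at [0.195, 0.594, 0.231] pointing down, gripper open.
Joint ranges: [-2.6, 2.6], [-0.5, 2.12], [-1.47, 1.34], [0.16, 2.42], [-1.27, 4.41], [0.06, 2.06], [-2.6, 2.6]. Speed limits (rad/s): [2.22, 2.22, 2.79, 2.79, 3.14, 3.14, 3.14].

### API

Orientations are given as a unit quaternion [x, y, z, w].
In Python, from workcell import get_obs, camera, camera_params, hand_in gives the robot as it stands.
- The arm moves only by the tool carry_out, never from a script. Its argument "commands" is a list that holds one entry, the list of rows, each a list of 6 numbers: the shift along the tool's x, y, z in units of 40 mm (1.0 is 40 mm), then the turn, a rotation vector about the tool's x, y, z in units of 6 degrees (1.0 is 6 degrees). In form: [[[x, y, z, ax, ay, az], ...]]. A call has 1 to 20 rows; each row shifts and turns the commanded pose from where the row before left it, along the tool's axes as they then stand; what a row does not reach is not made up. A row lasts 1/12 s, in which the tool goes at most 41.7 mm and 7.16 degrees, less where a joint would pass 70% of its speed; a pose out of reach is approached as far as the arm can. A call is refused whole if a number of a shift passes 1 or a number of a turn 1, either way. A call with a gripper value outside its range is refused whole. "hand" is the closure, from -1 (fully open) to 1 (shut), set as the call begins (left out, the last holds). The fingers move at their own pace and stop on an object; "force" is the grip in N (left out, the last holds). Time passes only in rows, so rows that do not move let the fingers close. It gives the time, the measured TCP pose, the force, the opening and the grip force at its end, in the units of the state.
- get_obs(): the state, without advancing time (a new reading comes with each control period).
- camera(name): name is "scene" or "top" or "wrist"; returns the picture (420x560x3 uint8, red, green, blue); there is no depth.
- camera_params(name): a dict with "mtx" (3x3 intrinsics, pixels), "R" (3x3) and "t" (3): a world point X has camera coordinates R X + t. Camera axes: x right, y down, z forward; pixel columns grow to the right and rows downward; lengths in m; the calibration is good to about 2 mm. A picture is of the moment at which its call begins: read the wrist's pose just before it. camera_params takes no time and is no camera call; for the wrist camera it gives the pose at the moment of the call.
- hand_in(): hands the job in; it is judged then, once.
The state is a dict: "clock": time; "joint_pos": joint angles; "joint_velocities": joint speeds; "tau": joint torques, N m; "position": TCP position; "ee_rot": TCP orientation; "ft_force": force on the tool from outside, world axes, zero at the start; "torque": the same for the moment, N m; "grip_width": opening from 0.0 (shut) to 1.0 (fully open); "grasp_force": force on a finger pad.
Only numpy, scipy, OpenCV 4.12 (cv2) and the standard library are available. Lean on these libraries where they do the work, as an engineer would, in place of code of your own. Each camera call takes 0.05 s, during which the arm holds its last target. There are 200 camera calls.

### The job

Check the thick, blue-banded dowel in the gauge that is screwed to the bench: keeping it upright with its foot close to the bench, push it from the funnel right through the green go gap and on until the red no-go jaws stop it, pressing gently. Let go and leave it standing there against the red jaws; do not disturb the thin dowel or the glue bottle that stand near it.

Things in the scene. Friction and masses are not known exactly. Their poses are not given: they have to be found in the camera images.
- dowel: The part to check: upright round pale-wood dowel, 36 mm diameter, 120 mm tall, with a blue painted band from 98 to 112 mm up. Loose, about 0.1 kg (it varies). Origin at the centre of its foot, z up along its axis. It can be gripped at any height and from any side.
- gauge: Rigid fork gauge fixed to the bench, 35 mm high, 90 wide (screw feet 132), no floor. Origin on the bench, on its centre line; x = push direction. Along x (mm): -65 to -30 funnel, 90 to 50 wide; -30 to -10 green go lips, gap 50; -10 to 30 relief, 62 wide; 30 to 50 red no-go jaws, gap 26; 76 to 90 end bridge. They stop the 36 mm dowel with its axis at x = 18. Place and heading vary.
- thin_dowel: Bystander: upright plain brown dowel without a band, 24 mm diameter, 120 mm tall. Origin at the centre of its foot. Loose; leave it alone.
- glue_bottle: Bystander: white glue bottle with a blue label and an orange nozzle, 44 mm diameter, 126 mm tall, standing. Origin at the centre of its base. Loose; leave it alone.

How it is judged:
By the outcome, as a careful person would: the job done as asked, in the order asked, and still so for the second after the job is handed in, with the robot touching nothing.
It also fails if it takes over 48 s, if anything falls off the work surface, if the arm or the gripper's body presses on something with over 40 N, if the wrist force passes 120 N, or if a joint passes its speed limit or range.

## Working session

There is one attempt and no reset: what is moved stays moved. The work goes in short steps, Python scripts to look and compute and a tool call to move; the robot and the scene stay as the last step left them, time stands still between calls to the robot, and variables do not carry over. Pictures are saved under pics/ and viewed, at most 10 in all, crops included, and the job is handed in when it is done.

Besides the shell and the picture viewer there is one more tool, called after "Emit:" as name(argument=value, ...), one argument or row to a line, values as JSON. carry_out: Moves the arm, as the interface text tells. Its arguments: {"type":"object","properties":{"commands":{"type":"array"},"hand":{"type":"number"},"force":{"type":"number"}},"required":["commands"]}

```bash
mkdir -p pics; python3 - <<'E'
from workcell import *
import cv2,numpy as np
o=get_obs();print(o['clock'],o['position'],o['ee_rot'],o['grip_width'])
for n in ['top','scene']:
    cv2.imwrite(f'pics/{n}0.png',camera(n)[:,:,::-1]);p=camera_params(n);print(n,-np.array(p['R']).T@p['t'],p['mtx'][0][0], np.array(p['R']).round(2).tolist())
E
```

```text
0.0 [0.19461605 0.59352962 0.23049017] [ 1.57736411e-01  9.87480991e-01 -7.15760483e-04 -6.76153763e-05] 0.998261866466598
top [0.41160533 0.04295775 0.89261283] 407.05418538914375 [[0.02, -1.0, 0.01], [-0.99, -0.02, -0.11], [0.11, -0.01, -0.99]]
scene [ 0.18498332 -0.50452064  0.63143987] 402.78533472608035 [[0.84, -0.54, 0.01], [-0.36, -0.56, -0.74], [0.41, 0.62, -0.67]]
```

View pics/top0.png

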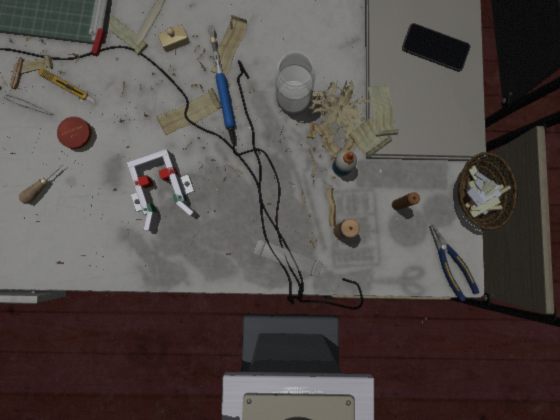

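View pics/scene0.png

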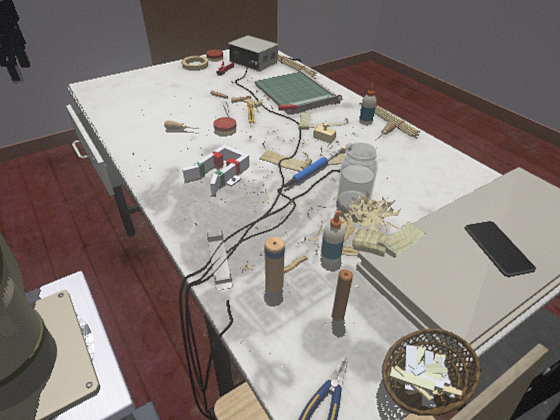

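The top view shows the gauge at about (160,188) with its funnel towards the robot (bottom), the banded dowel at (350,229), the thin dowel at (405,201) and the bottle at (345,162). The scene view agrees.

```bash
cat > h.py <<'E'
import cv2,numpy as np
from workcell import *
def ray(p,uv,z):
    R=np.array(p['R']);c=-R.T@np.array(p['t'])
    d=R.T@np.linalg.inv(p['mtx'])@[uv[0],uv[1],1.]
    return (c+d*(z-c[2])/d[2]).round(4)
def blobs(mask,amin=8):
    n,_,s,c=cv2.connectedComponentsWithStats(mask.astype(np.uint8))
    return [(s[i][4],c[i],s[i][:4]) for i in range(1,n) if s[i][4]>=amin]
E
python3 - <<'E'
from h import *
im=cv2.imread('pics/top0.png');p=camera_params('top')
a=cv2.resize(im[140:240,110:210],(500,500),interpolation=cv2.INTER_CUBIC)
b=cv2.resize(im[140:250,320:430],(300,300),interpolation=cv2.INTER_CUBIC)
o=np.zeros((500,800,3),np.uint8);o[:,:500]=a;o[:300,500:]=b;cv2.imwrite('pics/crop.png',o)
h=cv2.cvtColor(im,cv2.COLOR_BGR2HSV);H,S,V=cv2.split(h)
roi=np.zeros(H.shape,bool);roi[140:240,110:210]=1
for n,m in [('red',((H<8)|(H>172))&(S>150)&(V>70)),('green',(H>50)&(H<95)&(S>80))]:
    for ar,c,s in blobs(m&roi): print(n,ar,c.round(1),s,ray(p,c,.035))
for n,uv in [('dowel',(350,228)),('thin',(413,198)),('bottle',(349,157))]: print(n,ray(p,uv,.12))
E
```

```text
red 78 [164.2 173.1] [159 169  12  10] [0.5695 0.2947 0.035 ]
red 78 [143.1 180.3] [139 176  10  10] [0.553  0.3385 0.035 ]
green 16 [175.2 198.1] [174 195   4   7] [0.5163 0.2685 0.035 ]
green 46 [151.  207.5] [147 204   9   8] [0.4953 0.3185 0.035 ]
dowel [ 0.4556 -0.0877  0.12  ]
thin [ 0.5157 -0.2089  0.12  ]
bottle [ 0.5933 -0.0855  0.12  ]
```

View pics/crop.png

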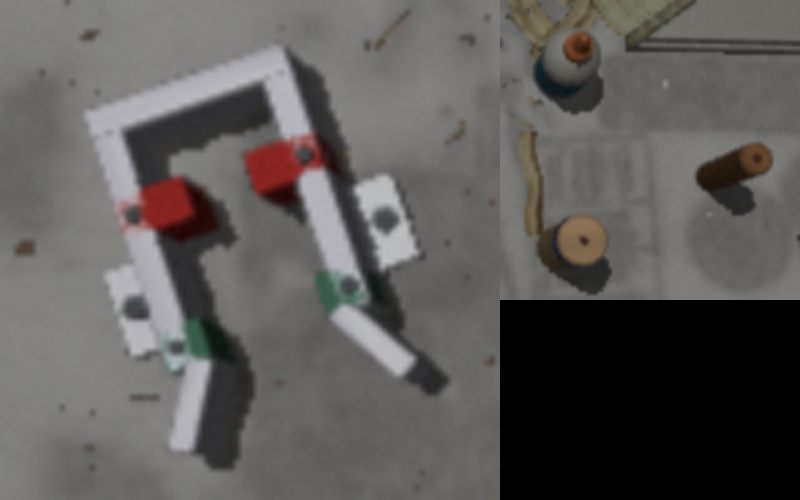

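The crop shows the screw dots: jaws at (304,153) and (132,214), go lips at (349,285) and (177,347). The bridge's outer corners are at (85,115) and (283,45). The dowel's top centre is at (583,240).

```bash
python3 - <<'E'
from h import *
p=camera_params('top')
f=lambda u,v:ray(p,((u+.5)/5+109.5,(v+.5)/5+139.5),.035)[:2]
jr,jl,gr,gl,bl,br=map(lambda q:f(*q),[(304,153),(132,214),(349,285),(177,347),(85,115),(283,45)])
mj,mg,mb=(jr+jl)/2,(gr+gl)/2,(bl+br)/2
print(mj,mg,mb,np.linalg.norm(mj-mg),np.linalg.norm(mb-mg),np.linalg.norm(bl-br),np.linalg.norm(jl-jr))
for d in (mj-mg,mb-mg,[(jl-jr)[1],-(jl-jr)[0]],[(gl-gr)[1],-(gl-gr)[0]],[(bl-br)[1],-(bl-br)[0]]): print('heading',np.degrees(np.arctan2(d[1],d[0])))
g=lambda u,v,z:ray(p,((u-500+.5)*110/300+319.5,(v+.5)*110/300+139.5),z)
D=g(581,240,.12);print('dowel',D,'thin',g(757,158,.12),'bottle',g(577,46,.126))
# scene check: dowel top
ps=camera_params('scene')
print('scene dowel top',ray(ps,(274.5,244),.12),'foot front',ray(ps,(274,299),0))
o=get_obs()
from scipy.spatial.transform import Rotation as Ro
print(Ro.from_quat(o['ee_rot']).as_matrix().round(3))
E
```

```text
[0.56215 0.3175 ] [0.50585 0.2954 ] [0.6067 0.3344] 0.06048222879491123 0.10812826873671845 0.08872722242919583 0.07665748495743908
heading 21.431991403205735
heading 21.142131203070253
heading 21.343386122045985
heading 21.452729640920182
heading 21.41768459476509
dowel [ 0.4562 -0.0865  0.12  ] thin [ 0.5165 -0.2107  0.12  ] bottle [ 0.5927 -0.0824  0.126 ]
scene dowel top [ 0.4577 -0.0924  0.12  ] foot front [ 0.4415 -0.1171  0.    ]
[[-0.95   0.312 -0.   ]
 [ 0.312  0.95  -0.001]
 [-0.    -0.001 -1.   ]]
```

Emit:
carry_out(
  commands=[
    [[0, 0.1, 0, 0, 0, 0.84], [0, 0.1, 0, 0, 0, 0.84], [0, 0.1, 0, 0, 0, 0.84], [0, 0.1, 0, 0, 0, 0.84], [0, 0.1, 0, 0, 0, 0.84], [0, 0.1, 0, 0, 0, 0.84], [0, 0.1, 0, 0, 0, 0.84], [0, 0.1, 0, 0, 0, 0.84], [0, 0.1, 0, 0, 0, 0.84], [0, 0.1, 0, 0, 0, 0.84], [0, 0, 0, 0, 0, 0], [0, 0, 0, 0, 0, 0]],
  ],
  hand=-1,
  force=30,
)

```text
clock: 1.1
position: [0.22, 0.623, 0.2308]
ee_rot: [0.562, 0.827, -0.0, 0.0]
ft_force: [-0.1, -0.2, 0.5]
grip_width: 0.998
grasp_force: 0.0
```

Emit:
carry_out(
  commands=[
    [[-0.93, 0.06, 0, 0, 0, 0], [-0.93, 0.06, 0, 0, 0, 0], [-0.93, 0.06, 0, 0, 0, 0], [-0.93, 0.06, 0, 0, 0, 0], [-0.93, 0.06, 0, 0, 0, 0], [-0.93, 0.06, 0, 0, 0, 0], [-0.93, 0.06, 0, 0, 0, 0], [-0.93, 0.06, 0, 0, 0, 0], [-0.93, 0.06, 0, 0, 0, 0], [-0.93, 0.06, 0, 0, 0, 0], [-0.93, -0.15, 0, 0, 0, 0], [-0.93, -0.15, 0, 0, 0, 0], [-0.93, -0.15, 0, 0, 0, 0], [-0.93, -0.15, 0, 0, 0, 0], [-0.93, -0.15, 0, 0, 0, 0], [-0.93, -0.15, 0, 0, 0, 0], [-0.93, -0.15, 0, 0, 0, 0], [-0.93, -0.15, 0, 0, 0, 0], [-0.93, -0.15, 0, 0, 0, 0], [0, 0, 0, 0, 0, 0]],
  ],
)

```text
clock: 2.77
position: [0.4509, -0.0525, 0.2317]
ee_rot: [0.565, 0.825, 0.0, 0.001]
ft_force: [-0.7, -1.7, 0.0]
grip_width: 1.001
grasp_force: 0.0
```

```bash
python3 - <<'E'
from h import *
o=get_obs();p=camera_params('wrist');im=camera('wrist')[:,:,::-1]
cv2.imwrite('pics/w1.png',im);print(o['position'],o['ee_rot'],o['joint_pos'])
R=np.array(p['R']);print(-R.T@p['t'],R.round(2).tolist())
D=np.array([.457,-.088,.12]);q=np.array(p['mtx'])@(R@D+p['t']);print(q/q[2])
E
```

```text
[ 0.45087805 -0.0525257   0.2317496 ] [5.65223332e-01 8.24937489e-01 1.13064773e-04 8.43097141e-04] [-0.70878768 -0.10910171  0.68841686  1.91935128  0.07257104  1.30579318
  0.32715927]
[0.42296374 0.01727867 0.37296038] [[0.93, 0.36, 0.0], [0.34, -0.89, 0.3], [0.11, -0.28, -0.95]]
[273.5507342  241.88307066   1.        ]
```

View pics/w1.png

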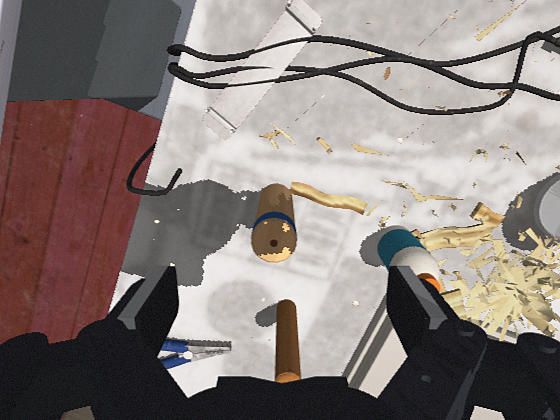

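The wrist view shows the banded dowel's top at (274,242), exactly where the top camera's position projects. The bottle (400,260) and thin dowel (287,340) are clear of the fingers.

Emit:
carry_out(
  commands=[
    [[-0.4, -0.08, 0, 0, 0, 0], [-0.4, -0.08, 0, 0, 0, 0], [0, 0, 0, 0, 0, 0], [0, 0, 0, 0, 0, 0], [0, 0, 0, 0, 0, 0]],
  ],
)

```text
clock: 3.23
position: [0.4561, -0.0765, 0.2312]
ee_rot: [0.562, 0.827, 0.0, -0.0]
ft_force: [0.3, -0.3, 0.2]
grip_width: 1.001
grasp_force: 0.0
```

Emit:
carry_out(
  commands=[
    [[-0.28, -0.08, 0, 0, 0, 0], [0, 0, 0.5, 0, 0, 0], [0, 0, 0.5, 0, 0, 0], [0, 0, 0.5, 0, 0, 0], [0, 0, 0.5, 0, 0, 0], [0, 0, 0.5, 0, 0, 0], [0, 0, 0.5, 0, 0, 0], [0, 0, 0.5, 0, 0, 0], [0, 0, 0.5, 0, 0, 0], [0, 0, 0.2, 0, 0, 0], [0, 0, 0, 0, 0, 0], [0, 0, 0, 0, 0, 0], [0, 0, 0, 0, 0, 0]],
  ],
)

```text
clock: 4.32
position: [0.4582, -0.089, 0.0643]
ee_rot: [0.563, 0.827, 0.001, 0.0]
ft_force: [0.6, -0.1, 0.9]
grip_width: 1.0
grasp_force: 0.0
```

Emit:
carry_out(
  commands=[
    [[0, 0, 0, 0, 0, 0], [0, 0, 0, 0, 0, 0], [0, 0, 0, 0, 0, 0], [0, 0, 0, 0, 0, 0], [0, 0, 0, 0, 0, 0], [0, 0, 0, 0, 0, 0], [0, 0, 0, 0, 0, 0], [0, 0, 0, 0, 0, 0], [0, 0, 0, 0, 0, 0], [0, 0, 0, 0, 0, 0], [0, 0, 0, 0, 0, 0], [0, 0, 0, 0, 0, 0]],
  ],
  hand=1,
  force=30,
)

```text
clock: 5.32
position: [0.4578, -0.0893, 0.0637]
ee_rot: [0.563, 0.826, 0.0, 0.0]
ft_force: [-0.9, 0.8, 5.8]
grip_width: 0.415
grasp_force: 29.7
```

Emit:
carry_out(
  commands=[
    [[0, 0, -0.3, 0, 0, 0], [0, 0, -0.4, 0, 0, 0], [0, 0, -0.3, 0, 0, 0], [0.4, 0.12, 0, 0, 0, 0], [0.77, 0.24, 0, 0, 0, 0], [0.77, 0.24, 0, 0, 0, 0], [0.77, 0.24, 0, 0, 0, 0], [0.77, 0.24, 0, 0, 0, 0], [0.77, 0.24, 0, 0, 0, 0], [0.77, 0.24, 0, 0, 0, 0], [0.77, 0.24, 0, 0, 0, 0], [0.77, 0.24, 0, 0, 0, 0], [0.77, 0.24, 0, 0, 0, 0], [0.77, 0.24, 0, 0, 0, 0], [0.4, 0.12, 0, 0, 0, 0], [0, 0, 0, 0, 0, 0], [0, 0, 0, 0, 0, 0], [0, 0, 0, 0, 0, 0]],
  ],
)

```text
clock: 6.82
position: [0.4316, 0.2643, 0.1031]
ee_rot: [0.564, 0.826, -0.0, 0.0]
ft_force: [0.7, 1.0, -1.0]
grip_width: 0.414
grasp_force: 30.1
```

```bash
python3 - <<'E'
from h import *
o=get_obs();print(o['position'],o['ee_rot'],o['grip_width'],o['grasp_force'],o['joint_pos'].round(2) if hasattr(o['joint_pos'],'round') else o['joint_pos'])
a=camera('scene')[:,:,::-1];b=camera('top')[:,:,::-1];cv2.imwrite('pics/top2.png',b)
f=lambda i,x,y,w,h:cv2.resize(i[y:y+h,x:x+w],(400,400))
cv2.imwrite('pics/c2.png',np.hstack([f(a,150,80,140,140),f(b,100,130,130,130)]))
th=np.radians(21.4);O=np.array([.5247,.3028]);d=np.array(o['position'])[:2]-O
print('gauge x,y',d@[np.cos(th),np.sin(th)],d@[-np.sin(th),np.cos(th)])
E
```

```text
[0.43158869 0.26430604 0.10305274] [ 5.63719513e-01  8.25966140e-01 -4.79750491e-04  1.29494835e-04] 0.4138558540110307 30.145791471004486 [-1.07  0.2   0.48  1.95 -0.1   1.03 -0.17]
gauge x,y -0.10073738085502147 -0.0018658693458651844
```

View pics/c2.png

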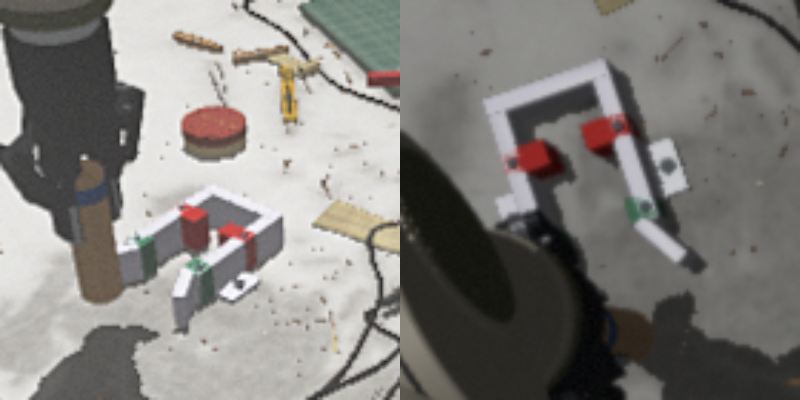

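The dowel is held upright in front of the funnel. The left crop shows its foot at about (100,295), with the gauge ahead. Next I lower it to about 3 mm and go in.

Emit:
carry_out(
  commands=[
    [[0.05, 0, 0.3, 0, 0, 0], [0, 0, 0.4, 0, 0, 0], [0, 0, 0.21, 0, 0, 0], [0, 0, 0, 0, 0, 0], [0, 0, 0, 0, 0, 0], [0, 0, 0, 0, 0, 0]],
  ],
)

```text
clock: 7.42
position: [0.4311, 0.2675, 0.0676]
ee_rot: [0.563, 0.826, 0.0, 0.0]
ft_force: [-0.5, -0.4, -0.7]
grip_width: 0.416
grasp_force: 30.1
```

Emit:
carry_out(
  commands=[
    [[0, 0.2, 0, 0, 0, 0], [0, 0.2, 0, 0, 0, 0], [0, 0.2, 0, 0, 0, 0], [0, 0.2, 0, 0, 0, 0], [0, 0.2, 0, 0, 0, 0], [0, 0.2, 0, 0, 0, 0], [0, 0.2, 0, 0, 0, 0], [0, 0.2, 0, 0, 0, 0], [0, 0, 0, 0, 0, 0], [0, 0, 0, 0, 0, 0]],
  ],
)

```text
clock: 8.25
position: [0.4905, 0.2909, 0.0667]
ee_rot: [0.563, 0.826, -0.0, 0.0]
ft_force: [-0.9, -0.4, -1.8]
grip_width: 0.414
grasp_force: 30.2
```

Emit:
carry_out(
  commands=[
    [[-0.02, 0.2, 0, 0, 0, 0], [0, 0.2, 0, 0, 0, 0], [0, 0.2, 0, 0, 0, 0], [0, 0.2, 0, 0, 0, 0], [0, 0.15, 0.02, 0, 0, 0], [0, 0.1, 0.02, 0, 0, 0], [0, 0, 0, 0, 0, 0], [0, 0, 0, 0, 0, 0]],
  ],
)

```text
clock: 8.92
position: [0.5296, 0.3055, 0.065]
ee_rot: [0.563, 0.826, -0.0, -0.0]
ft_force: [0.2, -0.2, -0.9]
grip_width: 0.417
grasp_force: 30.2
```

Emit:
carry_out(
  commands=[
    [[0, 0.04, 0, 0, 0, 0], [0, 0.04, 0, 0, 0, 0], [0, 0.04, 0, 0, 0, 0], [0, 0.04, 0, 0, 0, 0], [0, 0.04, 0, 0, 0, 0], [0, 0, 0, 0, 0, 0], [0, 0, 0, 0, 0, 0]],
  ],
)

```text
clock: 9.5
position: [0.5371, 0.3086, 0.0653]
ee_rot: [0.563, 0.826, 0.0, 0.0]
ft_force: [-0.2, -0.2, -1.2]
grip_width: 0.413
grasp_force: 30.2
```

Emit:
carry_out(
  commands=[
    [[0, 0.025, 0, 0, 0, 0], [0, 0.025, 0, 0, 0, 0], [0, 0.025, 0, 0, 0, 0], [0, 0, 0, 0, 0, 0], [0, 0, 0, 0, 0, 0]],
  ],
)

```text
clock: 9.92
position: [0.5396, 0.3095, 0.0652]
ee_rot: [0.563, 0.826, -0.0, -0.0]
ft_force: [-2.4, -1.0, -0.5]
grip_width: 0.412
grasp_force: 30.2
```

Emit:
carry_out(
  commands=[
    [[0, 0.025, 0, 0, 0, 0], [0, 0.025, 0, 0, 0, 0], [0, 0, 0, 0, 0, 0], [0, 0, 0, 0, 0, 0]],
  ],
)

```text
clock: 10.25
position: [0.5404, 0.3096, 0.0649]
ee_rot: [0.563, 0.826, -0.002, -0.001]
ft_force: [-7.6, -3.6, 3.3]
grip_width: 0.415
grasp_force: 30.6
```

Contact at gauge x ≈ 17 mm with about 8 N straight back, so the jaws have stopped it. Next I set the foot down.

Emit:
carry_out(
  commands=[
    [[0, -0.01, 0.02, 0, 0, 0], [0, 0, 0.02, 0, 0, 0], [0, 0, 0, 0, 0, 0], [0, 0, 0, 0, 0, 0], [0, 0, 0, 0, 0, 0]],
  ],
)

```text
clock: 10.67
position: [0.5407, 0.3093, 0.0638]
ee_rot: [0.563, 0.826, -0.001, -0.0]
ft_force: [-5.2, -5.0, 4.9]
grip_width: 0.416
grasp_force: 30.7
```

```bash
python3 - <<'E'
from h import *
o=get_obs();print(o['position'],o['ee_rot'],o['ft_force'])
a=camera('scene')[:,:,::-1];b=camera('wrist')[:,:,::-1]
f=lambda i,x,y,w,h:cv2.resize(i[y:y+h,x:x+w],(400,400))
cv2.imwrite('pics/c3.png',np.hstack([f(a,160,80,120,120),f(b,80,0,400,420)]))
E
```

```text
[0.54068704 0.30927921 0.06378022] [ 5.63348468e-01  8.26218600e-01 -1.08053301e-03 -4.00849360e-04] [-5.20982174 -4.98282271  4.86320337]
```

View pics/c3.png

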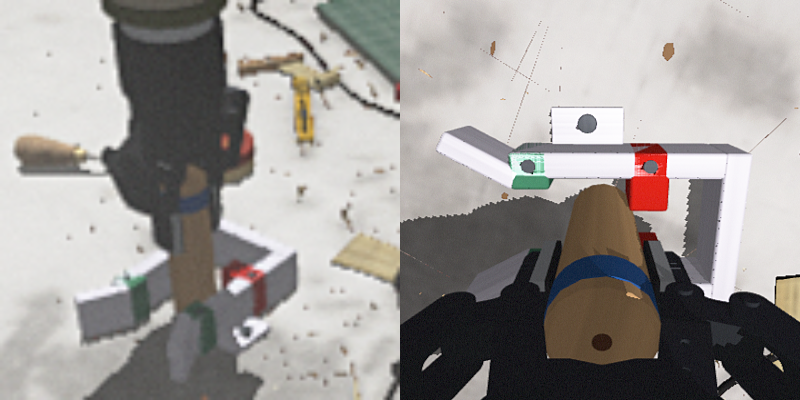

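The dowel stands between the green lips and red jaws (wrist view: jaw at (648,190) touching its side at about (630,190)), upright with its foot down. Next I release it and go straight up.

Emit:
carry_out(
  commands=[
    [[0, 0, 0, 0, 0, 0], [0, 0, 0, 0, 0, 0], [0, 0, 0, 0, 0, 0], [0, 0, 0, 0, 0, 0], [0, 0, 0, 0, 0, 0], [0, 0, 0, 0, 0, 0], [0, 0, 0, 0, 0, 0], [0, 0, 0, 0, 0, 0], [0, 0, 0, 0, 0, 0], [0, 0, 0, 0, 0, 0], [0, 0, 0, 0, 0, 0], [0, 0, 0, 0, 0, 0]],
  ],
  hand=-1,
)

```text
clock: 11.77
position: [0.5413, 0.3103, 0.0637]
ee_rot: [0.563, 0.826, 0.0, -0.0]
ft_force: [-0.7, -0.6, 0.0]
grip_width: 0.999
grasp_force: 0.0
```

Emit:
carry_out(
  commands=[
    [[0, 0, -0.1, 0, 0, 0], [0, 0, -0.2, 0, 0, 0], [0, 0, -0.3, 0, 0, 0], [0, 0, -0.4, 0, 0, 0], [0, 0, -0.5, 0, 0, 0], [0, 0, -0.5, 0, 0, 0], [0, 0, -0.5, 0, 0, 0], [0, 0, -0.5, 0, 0, 0], [0, 0, -0.5, 0, 0, 0], [0, 0, -0.3, 0, 0, 0], [0, 0, 0, 0, 0, 0], [0, 0, 0, 0, 0, 0]],
  ],
)

```text
clock: 12.77
position: [0.5415, 0.3104, 0.2163]
ee_rot: [0.563, 0.826, 0.001, 0.0]
ft_force: [0.3, 0.0, -0.5]
grip_width: 0.999
grasp_force: 0.0
```

```bash
python3 - <<'E'
from h import *
o=get_obs();print(o['clock'],o['position'],o['grip_width'],o['ft_force'])
a=camera('scene')[:,:,::-1];b=camera('wrist')[:,:,::-1];p=camera_params('wrist')
f=lambda i,x,y,w,h:cv2.resize(i[y:y+h,x:x+w],(400,400))
cv2.imwrite('pics/w4.png',b);cv2.imwrite('pics/c4.png',np.hstack([f(a,160,80,120,120),f(b,80,0,400,420)]))
th=np.radians(21.4);D=np.array([.5247,.3028])+.018*np.array([np.cos(th),np.sin(th)])
for z in(.12,0):
    q=np.array(p['mtx'])@(np.array(p['R'])@[*D,z]+p['t']);q=q/q[2];print(z,q[:2],'crop',q[0]-80+400,q[1]*400/420)
E
```

```text
12.7667 [0.54151251 0.31036122 0.21633752] 0.9990982092062507 [ 0.31433551  0.03657055 -0.52745426]
0.12 [283.77258075 206.19292825] crop 603.772580754895 196.37421738050523
0 [283.42041142 169.93866327] crop 603.4204114185225 161.84634597544093
```

View pics/c4.png

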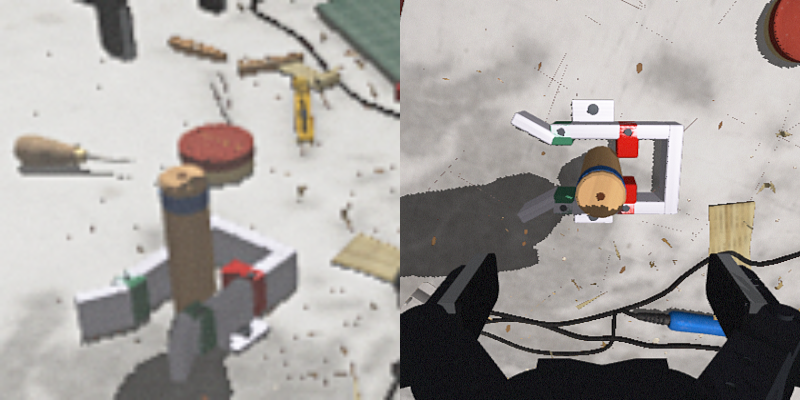

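The dowel stands alone, upright in the relief, with its top at crop (600,194). The expected spot is (604,196), so I'll check whether a gap to the jaws remains.

```bash
python3 - <<'E'
from h import *
im=cv2.imread('pics/w4.png');p=camera_params('wrist')
H,S,V=cv2.split(cv2.cvtColor(im,cv2.COLOR_BGR2HSV))
th=np.radians(21.4);c,s=np.cos(th),np.sin(th)
def G(uv,z):
    d=ray(p,uv,z)[:2]-[.5247,.3028];return (d@[c,s]*1e3).round(1),(d@[-s,c]*1e3).round(1)
# wrist-pic pixels of the screw dots = crop x-400+80, y*1.05
for n,q in [('lipU',(562,132)),('jawU',(628,131)),('lipL',(563,208)),('jawL',(626,208))]:
    print(n,G((q[0]-320,q[1]*1.05),.035))
m=((H>8)&(H<22)&(S>60)&(V>170)); m[:,:200]=0;m[:150]=0;m[240:]=0;m[:,330:]=0
for a,ce,b in blobs(cv2.morphologyEx(m.astype(np.uint8),cv2.MORPH_CLOSE,np.ones((9,9))),200):print('top',a,b,G((b[0]+b[2]/2-.5,b[1]+b[3]/2-.5),.12))
o=np.full((600,600,3),0,np.uint8);o=cv2.resize(im[100:250,210:360],(600,600),interpolation=cv2.INTER_CUBIC);cv2.imwrite('pics/c5.png',o)
E
```

```text
lipU (np.float64(-19.0), np.float64(35.8))
jawU (np.float64(39.7), np.float64(36.9))
lipL (np.float64(-20.6), np.float64(-39.6))
jawL (np.float64(39.5), np.float64(-39.5))
top 1492 [258 181  48  40] (np.float64(16.4), np.float64(4.1))
```

View pics/c5.png

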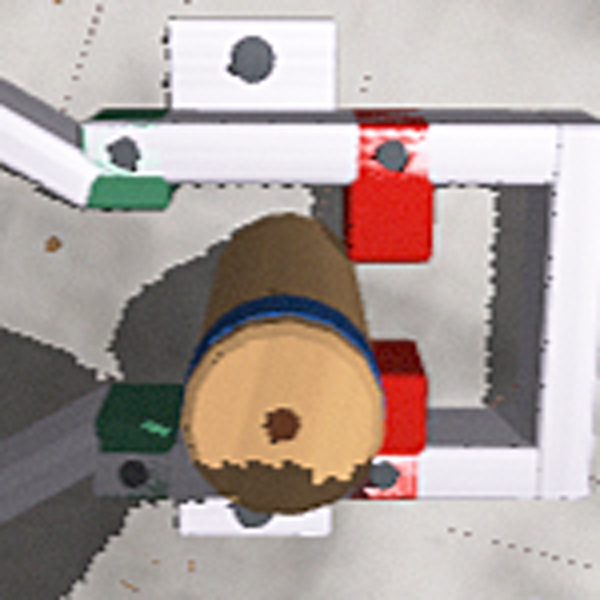

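The disc centre measures at gauge (16.2, +1.8) mm. That fits the dowel touching only the +y jaw's corner, and the earlier sideways force agrees. I'll regrip at the same place, shift about 2 mm towards -y and seat it on both jaws.

Emit:
carry_out(
  commands=[
    [[0, -0.05, 0, 0, 0, 0], [0, 0, 0.5, 0, 0, 0], [0, 0, 0.5, 0, 0, 0], [0, 0, 0.5, 0, 0, 0], [0, 0, 0.5, 0, 0, 0], [0, 0, 0.5, 0, 0, 0], [0, 0, 0.5, 0, 0, 0], [0, 0, 0.4, 0, 0, 0], [0, 0, 0.3, 0, 0, 0], [0, 0, 0.07, 0, 0, 0], [0, 0, 0, 0, 0, 0], [0, 0, 0, 0, 0, 0]],
  ],
)

```text
clock: 13.87
position: [0.5398, 0.3096, 0.0655]
ee_rot: [0.563, 0.826, 0.0, 0.0]
ft_force: [0.0, 0.1, 0.6]
grip_width: 1.001
grasp_force: 0.0
```

Emit:
carry_out(
  commands=[
    [[0, 0, 0, 0, 0, 0], [0, 0, 0, 0, 0, 0], [0, 0, 0, 0, 0, 0], [0, 0, 0, 0, 0, 0], [0, 0, 0, 0, 0, 0], [0, 0, 0, 0, 0, 0], [0, 0, 0, 0, 0, 0], [0, 0, 0, 0, 0, 0], [0, 0, 0, 0, 0, 0], [0, 0, 0, 0, 0, 0], [0, 0, 0, 0, 0, 0], [0, 0, 0, 0, 0, 0]],
  ],
  hand=1,
  force=20,
)

```text
clock: 14.87
position: [0.5398, 0.3098, 0.0654]
ee_rot: [0.563, 0.826, 0.0, 0.0]
ft_force: [-0.7, 0.2, 5.7]
grip_width: 0.416
grasp_force: 20.1
```

Emit:
carry_out(
  commands=[
    [[-0.025, 0, 0, 0, 0, 0], [-0.025, 0, 0, 0, 0, 0], [0, 0, 0, 0, 0, 0], [0, 0, 0, 0, 0, 0], [0, 0, 0, 0, 0, 0]],
  ],
)

```text
clock: 15.28
position: [0.5401, 0.309, 0.0655]
ee_rot: [0.563, 0.827, 0.001, -0.0]
ft_force: [-0.9, 3.4, 5.9]
grip_width: 0.418
grasp_force: 20.1
```

Emit:
carry_out(
  commands=[
    [[0, 0, -0.03, 0, 0, 0], [-0.01, 0, -0.02, 0, 0, 0], [0, 0.025, 0, 0, 0, 0], [0, 0, 0, 0, 0, 0], [0, 0, 0, 0, 0, 0], [0, 0, 0, 0, 0, 0]],
  ],
)

```text
clock: 15.78
position: [0.5412, 0.3075, 0.0667]
ee_rot: [0.563, 0.826, -0.0, -0.0]
ft_force: [1.2, 0.8, -0.2]
grip_width: 0.419
grasp_force: 20.1
```

Emit:
carry_out(
  commands=[
    [[0, 0.025, 0, 0, 0, 0], [0, 0.025, 0, 0, 0, 0], [0, 0, 0, 0, 0, 0], [0, 0, 0, 0, 0, 0]],
  ],
)

```text
clock: 16.12
position: [0.5422, 0.3082, 0.0665]
ee_rot: [0.563, 0.826, -0.001, -0.001]
ft_force: [-4.2, -1.9, 1.5]
grip_width: 0.416
grasp_force: 20.1
```

It is now seated at x = 18.3 mm with a force of 4.6 N straight along the axis. Next I set it down, release and retreat.

Emit:
carry_out(
  commands=[
    [[0, 0, 0.02, 0, 0, 0], [0, 0, 0.02, 0, 0, 0], [0, 0, 0, 0, 0, 0], [0, 0, 0, 0, 0, 0]],
  ],
)

```text
clock: 16.45
position: [0.5424, 0.3088, 0.0654]
ee_rot: [0.563, 0.826, -0.0, -0.001]
ft_force: [-6.1, -0.5, 4.5]
grip_width: 0.42
grasp_force: 20.4
```

Emit:
carry_out(
  commands=[
    [[0, 0, 0, 0, 0, 0], [0, 0, 0, 0, 0, 0], [0, 0, 0, 0, 0, 0], [0, 0, 0, 0, 0, 0], [0, 0, 0, 0, 0, 0], [0, 0, 0, 0, 0, 0], [0, 0, 0, 0, 0, 0], [0, 0, 0, 0, 0, 0], [0, 0, 0, 0, 0, 0], [0, 0, 0, 0, 0, 0], [0, 0, 0, 0, 0, 0], [0, 0, 0, 0, 0, 0]],
  ],
  hand=-1,
)

```text
clock: 17.45
position: [0.5431, 0.3084, 0.0653]
ee_rot: [0.563, 0.826, 0.0, -0.0]
ft_force: [-0.1, -0.3, 0.5]
grip_width: 1.004
grasp_force: 0.0
```

Emit:
carry_out(
  commands=[
    [[0, 0, -0.1, 0, 0, 0], [0, 0, -0.2, 0, 0, 0], [0, 0, -0.3, 0, 0, 0], [0, 0, -0.4, 0, 0, 0], [0, 0, -0.5, 0, 0, 0], [0, 0, -0.5, 0, 0, 0], [0, 0, -0.5, 0, 0, 0], [0, 0, -0.5, 0, 0, 0], [0, 0, -0.5, 0, 0, 0], [0, 0, -0.3, 0, 0, 0], [0, 0, 0, 0, 0, 0], [0, 0, 0, 0, 0, 0]],
  ],
)

```text
clock: 18.45
position: [0.5433, 0.3084, 0.2179]
ee_rot: [0.563, 0.826, 0.001, 0.0]
ft_force: [-0.3, -0.7, -1.2]
grip_width: 0.993
grasp_force: 0.0
```

```bash
python3 - <<'E'
from h import *
o=get_obs();print(o['clock'],o['position'])
b=camera('wrist')[:,:,::-1];p=camera_params('wrist')
th=np.radians(21.4);D=np.array([.5247,.3028])+.018*np.array([np.cos(th),np.sin(th)])
q=np.array(p['mtx'])@(np.array(p['R'])@[*D,.12]+p['t']);q=q/q[2];print('expected in crop',(q[0]-210)*4,(q[1]-100)*4)
cv2.imwrite('pics/c6.png',cv2.resize(b[100:250,210:360],(600,600),interpolation=cv2.INTER_CUBIC))
E
```

```text
18.45 [0.54333132 0.30843901 0.21792434]
expected in crop 287.3187860961732 408.1094952721411
```

View pics/c6.png

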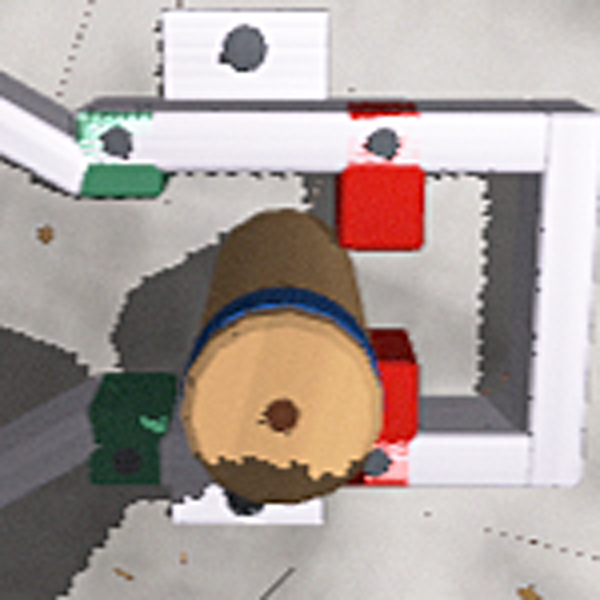

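The disc centre is at (284,405) against the expected (287,408), about 0.6 mm off, so it is seated in both jaws. Handing in.

```bash
python3 -c "
from workcell import *
print(hand_in())"
```

```text
the job is handed in; nothing more can be done
None
```

The blue-banded dowel went through the green go gap and stands upright against both red no-go jaws, within about 1 mm of the expected stop; the gripper is clear, the arm never went near the thin dowel or glue bottle again after the pick-up, and the job is handed in at about 18.5 s.

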